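# Refit a plug-in module and close up an open instrument unit

### The arm

A 6-joint arm with a two-finger parallel gripper is mounted at the origin on the work surface. World frame = base frame: x ahead of the robot, y to its left, z up, the work surface at z = 0. Lengths are in m, angles in rad, forces in N, time in s.
With the tool pointing down it reaches from about 0.425 to 0.95 m from the base axis. Payload 3.5 kg.
Tool frame: the origin (TCP) lies midway between the tips of the shut fingers; the grasp point (between the pads) lies 19 mm behind it; z points along the fingers, y is the line along which they close (so a half turn about z gives the same grasp; the last joint's range is limited). The gripper opens to 85 mm and grips with 20 to 120 N. Pads are 22 mm wide; open, the fingers measure 114 mm over their backs; the gripper's body (76 mm by 85 mm) begins 54 mm behind the grasp point. The pads swing forward as they close: fully open they stand 13 mm farther back than shut.
Start: joints at [1.18, 0.286, 1.577, -0, 1.279, -0.15], TCP at [0.161, 0.656, 0.231] pointing down, gripper open.
Joint ranges: [-2.77, 2.77], [-0.9, 2.22], [0.21, 2.48], [-1.53, 4.67], [0.24, 2.81], [-2.84, 2.84]. Speed limits (rad/s): [2.79, 2.79, 3.14, 3.14, 3.14, 3.14].

### API

Orientations are given as a unit quaternion [x, y, z, w].
In Python, from plant import ctrl gives the robot as it stands.
- The arm moves only by the tool move_arm, never from a script. Its argument "plan" is a list of rows, each an object of numbers: "x", "y", "z": the shift along the tool's x, y, z in m; "yaw": the turn about the tool's z in rad; "fingers": the closure, from 0 (fully open) to 1 (shut). In form: [{"x": .., "y": .., "z": .., "yaw": .., "fingers": ..}, ...]. A call has 1 to 5 rows; each row is the pose to reach, as a shift and turn from the pose commanded when the call began, along the tool's axes at that moment; what a row does not reach only later rows make up. A row lasts 1/10 s, in which the tool goes at most 50 mm and 8.59 degrees, less where a joint would pass 70% of its speed; a pose out of reach is approached as far as the arm can. A call with a gripper value outside its range is refused whole. The fingers move at their own pace and stop on an object; "force" is the grip in N (left out, the last holds). Time passes only in rows, so rows that repeat a pose let the fingers close. It gives the time, the measured TCP pose, the force, the opening and the grip force at its end, in the units of the state.
- ctrl.get_state(): the state, without advancing time (a new reading comes with each control period).
- ctrl.read_camera(name): name is "side" or "top"; returns the picture (420x560x3 uint8, red, green, blue); there is no depth.
- ctrl.camera_model(name): a dict with "intrinsics" (3x3 intrinsics, pixels), "cam_to_world" (4x4, takes a point from camera to world coordinates). Camera axes: x right, y up, looking along -z (the intrinsics and any distortion apply to the point x, -y, -z); pixel columns grow to the right and rows downward; lengths in m; the calibration is good to about 2 mm. A picture is of the moment at which its call begins. camera_model takes no time and is no camera call.
- ctrl.sign_off(): hands the job in; it is judged then, once.
The state is a dict: "time": time; "qpos": joint angles; "dq": joint speeds; "joint_efforts": joint torques, N m; "eef_pos": TCP position; "tcp_rot": TCP orientation; "contact_force": force on the tool from outside, world axes, zero at the start; "wrist_torque": the same for the moment, N m; "opening": opening from 0.0 (shut) to 1.0 (fully open); "finger_force": force on a finger pad.
Only numpy, scipy, OpenCV 4.12 (cv2) and the standard library are available. Lean on these libraries where they do the work, as an engineer would, in place of code of your own. Each camera call takes 0.05 s, during which the arm holds its last target. There are 200 camera calls.

### The job

Close up the open grey control unit on the granite plate: drop the plug-in module fully home in its socket, swing the latch arm shut over it, then gently set the aluminium cover plate onto the unit's two guide pins, handle up, so that it lies flush. Let go of everything, and leave the wooden case, the ring gauge and the V-block where they are.

Things in the scene. Friction and masses are not known exactly. Their poses are not given: they have to be found in the camera images.
- housing: Control unit, open grey sheet-metal U chassis fixed to the surface, 160 (x) x 200 (y) mm. Origin: centre of its underside. Floor 12 mm thick. Walls at y = +-100 mm; their tops are flanges turned inward to y = +-74 mm, 92 mm above the surface. Top and x sides open. Black socket block (88 x 80 mm, top at 34 mm) on the floor; latch tower (90 mm high, x 48 to 64, y -28 to 28 mm) at its +x side.
- socket (a point): Centre of the floor of the socket's pocket, in the control unit at (-12, 0, 16) mm; axes as the housing. The pocket is 54 mm (x) by 44 mm (y), 18 mm deep, open upward, with a 3 mm chamfered mouth.
- seat (a point): Centre of the plane where the cover's underside rests (tops of the flanges), in the housing at (0, 0, 92) mm; axes as the housing.
- pin_a (a point): Foot of one steel guide pin, on the flange at (-55, 86, 92) mm in the housing: 9 mm diameter, 17 mm tall, the last 7 mm tapered.
- pin_b (a point): Foot of the other guide pin, alike, at (55, -86, 92) mm in the housing.
- latch (a joint): Angle of the latch arm (rad) about its hinge, which runs along the housing's y axis: 0 = shut, lying level towards the housing's -x over the module; about 1.57 = standing straight up, up to 1.9 = leaning back to +x. It has friction and stays where it is left (about 1.5 N at the tip).
- latch_hinge (a point): Point on the latch arm's hinge axis, in the housing at (56, 0, 82) mm. The arm is a flat steel bar 94 mm long, 14 mm wide, 9 mm thick, centred on the line from hinge to tip. Shut, its underside lies 1.5 mm above the top of a fully seated module and its top 5 mm below the cover.
- latch_tip (a point): Centre of the cross bar (40 mm along the housing's y, 14 mm x 9 mm) at the free end of the latch arm, 92 mm from the hinge.
- module: Plug-in module, a grey plastic block 50 (x) x 40 (y) x 60 (z) mm standing upright, 0.16 kg, with a slightly narrower foot (46 x 36 mm, 4 mm high) and a white patch on top. Origin: centre of its underside. Either way round (half turn) fits the socket, its 50 mm side along the housing's x.
- cover: Aluminium cover plate 150 (x) x 200 (y) x 5 mm, about 0.4 kg, lying flat. Origin: centre of its underside. Two 13 mm through holes at (x, y) = (-55, 86) and (55, -86) mm take the guide pins; a half turn fits as well. Bridge handle on top, centred: steel bar 90 mm along y, 12 mm wide (x), from 29 to 41 mm above the underside, on legs at y = +-39 mm.
- wood_case: Bystander: closed wooden gauge case with steel corners, 90 x 200 x 47 mm. Origin: centre of its underside.
- ring_gauge: Bystander: steel ring gauge, 72 mm outer diameter, 22 mm high, lying flat. Origin: centre of its underside.
- v_block: Bystander: dark steel V-block, 70 x 60 x 50 mm, with a slot along x on top. Origin: centre of its underside.
There are look-alikes about, which are no part of the job. What is shaped like the module but blue is not meant.

How it is judged:
On the way, in this order (a step that is already met when the one before it is completed fails the run):
1. the module stands fully home in the socket, latch still open (horizontal distance between module and socket below 0.005 m and z of module in the frame of socket between -0.003 and 0.003 m and angle between module's own z axis and vertical below 0.06 rad and value of joint latch above 0.6 rad), for 0.2 s.
2. the latch arm is shut over the seated module (horizontal distance between module and socket below 0.005 m and z of module in the frame of socket between -0.003 and 0.003 m and angle between module's own z axis and vertical below 0.06 rad and value of joint latch below 0.1 rad), for 0.2 s.
3. the cover plate lies flush on both flanges, on its two pins (horizontal distance between cover and seat below 0.006 m and z of cover in the frame of seat between -0.003 and 0.003 m and angle between cover's own z axis and vertical below 0.04 rad and angle between the x axis of cover and the x axis of housing, either way round below 0.06 rad), for 0.2 s.
At the end, for the whole second after the job is handed in: Module upright in the socket, within 5 mm of its centre and 3 mm of its floor; latch below 0.1 rad; cover handle up on the flanges, both pins in its holes: within 6 mm of the seat centre, 3 mm in height, 0.06 rad in direction, 0.04 rad of level; both at rest (all of step 2 and all of step 3 and linear speed of each of cover, module below 0.02 m/s); the robot touches nothing.
It fails at once if a bystander (wooden case, ring gauge, V-block) is moved more than 20 mm (distance of any of wood_case, ring_gauge, v_block from where it was at the start of the episode above 0.02 m).
It fails at once if the cover is dropped or slammed onto the unit (faster than 0.4 m/s just over its seat) (horizontal distance between cover and seat below 0.03 m and z of cover in the frame of seat between -0.02 and 0.02 m and linear speed of cover above 0.4 m/s).
It also fails if it takes over 69 s, if anything falls off the work surface, if the arm or the gripper's body presses on something with over 40 N, if the wrist force passes 120 N, or if a joint passes its speed limit or range.

## Working session

There is one attempt and no reset: what is moved stays moved. The work goes in short steps, Python scripts to look and compute and a tool call to move; the robot and the scene stay as the last step left them, time stands still between calls to the robot, and variables do not carry over. Pictures are saved under pics/ and viewed, at most 12 in all, crops included, and the job is handed in when it is done.

Besides the shell and the picture viewer there is one more tool, called after "Call:" as name([rows], argument=value, ...), one row to a line, values as JSON. move_arm: Moves the arm, as the interface text tells. Its arguments: {"type":"object","properties":{"plan":{"type":"array"},"force":{"type":"number"}},"required":["plan"]}

```bash
mkdir -p pics; ls
python3 - <<'E'
from plant import ctrl
import cv2,numpy as np
for n in("top","side"):
    cv2.imwrite(f"pics/{n}0.png",ctrl.read_camera(n)[:,:,::-1])
    m=ctrl.camera_model(n);print(n,{k:np.round(v,4).tolist() if not isinstance(v,str) else v for k,v in m.items()})
s=ctrl.get_state();print(s)
E
```

```text
pics
top {'intrinsics': [[471.4136, 0.0, 276.0532], [0.0, 471.4136, 209.9665], [0.0, 0.0, 1.0]], 'cam_to_world': [[0.0198, 0.9885, -0.1499, 0.3937], [-0.9997, 0.0176, -0.0156, -0.001], [-0.0128, 0.1502, 0.9886, 1.1833], [0.0, 0.0, 0.0, 1.0]]}
side {'intrinsics': [[413.8207, 0.0, 277.8296], [0.0, 413.8207, 211.4371], [0.0, 0.0, 1.0]], 'cam_to_world': [[0.9748, 0.1227, -0.1862, 0.4016], [-0.222, 0.453, -0.8634, -0.7048], [-0.0216, 0.883, 0.4688, 0.4937], [0.0, 0.0, 0.0, 1.0]]}
{'time': 0.1, 'qpos': array([ 1.17996644e+00,  2.87125992e-01,  1.57806829e+00, -2.93738562e-05,
        1.27862800e+00, -1.49970906e-01]), 'dq': array([-0.00187042, -0.00311706, -0.00167931,  0.00071998, -0.00126961,
        0.00146841]), 'joint_efforts': array([ 1.10229143e-03, -4.07291794e+01, -2.93701422e+01, -1.62192077e-04,
        3.37757192e-03, -1.29230105e-05]), 'eef_pos': array([0.1607335 , 0.65494752, 0.2300325 ]), 'tcp_rot': array([ 1.20134309e-01,  9.92757022e-01, -1.07806039e-03, -2.84236817e-04]), 'contact_force': array([0.15685591, 0.03921112, 0.08048278]), 'wrist_torque': array([ 0.02264216, -0.01351008, -0.03622713]), 'finger_force': 0.0, 'opening': 0.9995960458932216}
```

View pics/top0.png

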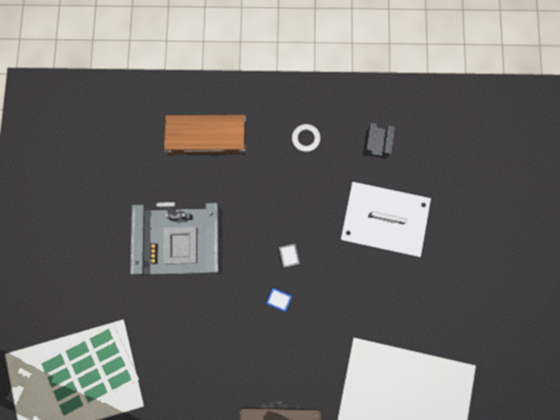

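View pics/side0.png

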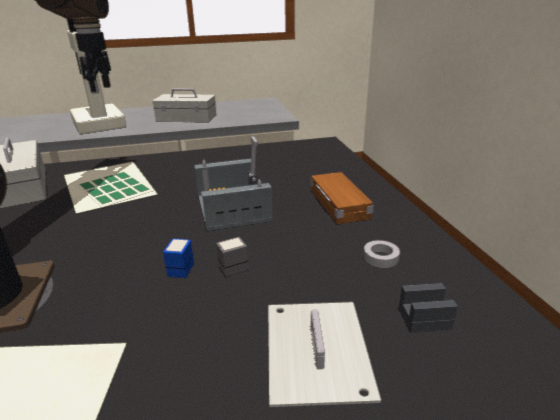

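The top view shows the housing around (175,240), the grey module (289,255), the blue decoy (279,300), the cover (386,219) and the latch standing up. Next I'll measure with subpixel segmentation and zoomed housing crops.

```bash
cat > h.py <<'E'
from plant import ctrl
import cv2,numpy as np
M={n:ctrl.camera_model(n) for n in("top","side")}
def proj(n,P):
    m=M[n];T=np.linalg.inv(np.array(m["cam_to_world"]));P=np.atleast_2d(P)
    c=P@T[:3,:3].T+T[:3,3];c=c*[1,-1,-1];k=np.array(m["intrinsics"])
    return (c/c[:,2:])@k.T[:,:2]
def back(n,uv,z):
    m=M[n];T=np.array(m["cam_to_world"]);k=np.array(m["intrinsics"])
    uv=np.atleast_2d(uv);r=np.c_[uv,np.ones(len(uv))]@np.linalg.inv(k).T*[1,-1,-1]@T[:3,:3].T
    z=np.broadcast_to(z,len(uv));return T[:3,3]+r*((z-T[2,3])/r[:,2])[:,None]
def rz(a): return np.array([[np.cos(a),-np.sin(a),0],[np.sin(a),np.cos(a),0],[0,0,1]])
def body(pose,P): return np.atleast_2d(P)@rz(pose[2]).T+[pose[0],pose[1],0]
E
python3 - <<'E'
from h import *
t=cv2.imread("pics/top0.png");s=cv2.imread("pics/side0.png")
g=cv2.cvtColor(t,cv2.COLOR_BGR2GRAY)
def rect(x0,y0,x1,y1,th,z):
    c,_=cv2.findContours((g[y0:y1,x0:x1]>th).astype(np.uint8),0,1)
    c=max(c,key=cv2.contourArea)+[x0,y0]
    r=cv2.minAreaRect(c.astype(np.float32));b=back("top",cv2.boxPoints(r),z)
    return b
for nm,a in(("mod",(270,235,308,275,130,.06)),("cover",(335,175,440,265,120,.005))):
    b=rect(*a);e=np.diff(np.r_[b,b[:1]],axis=0)[:,:2]
    print(nm,b.mean(0).round(4),np.linalg.norm(e,axis=1).round(4),np.degrees(np.arctan2(e[:,1],e[:,0])).round(1))
cA=cv2.resize(t[190:285,120:230],None,fx=5,fy=5,interpolation=cv2.INTER_CUBIC)
cv2.imwrite("pics/hA.png",cA)
cB=cv2.resize(s[125:235,185:285],None,fx=5.4,fy=5.4,interpolation=cv2.INTER_CUBIC)
cv2.imwrite("pics/hB.png",cB)
E
```

```text
mod [ 0.4564 -0.016   0.06  ] [0.038  0.0478 0.0378 0.0477] [ -76.4 -166.7  103.6   13.6]
cover [ 0.5554 -0.2593  0.005 ] [0.1545 0.2082 0.1534 0.2044] [ -11.9 -101.3  166.7   79. ]
```

View pics/hA.png

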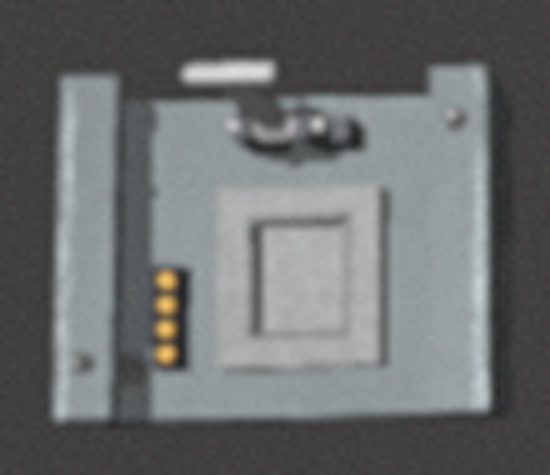

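View pics/hB.png

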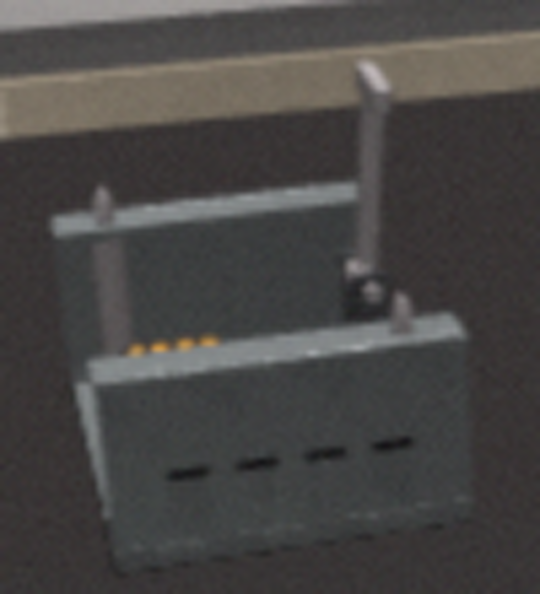

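Zoomed top crop: pin_a at (82,362), pin_b at (455,117), flange corners at (62,75), (52,420), (488,66), (492,412). Side crop: pin tips at (101,188) and (401,292). The latch arm stands near vertical. Next I'll fit the poses.

Run:
```python
from h import *
from scipy.optimize import least_squares
f=lambda p,s,o:(np.array(p)+.5)/s-.5+o
T=f([[82,362],[455,117],[60,75],[54,420],[488,66],[491,412],[118,73],[113,420]],5,[120,190])
PT=np.array([[-55,86,105],[55,-86,105],[80,100,92],[-80,100,92],[80,-100,92],[-80,-100,92],[80,74,92],[-80,74,92]])/1e3
S=f([[101,188],[401,292],[104,222],[402,332],[92,382],[466,338]],5.4,[185,125])
PS=np.array([[-55,86,109],[55,-86,109],[-55,86,92],[55,-86,92],[-80,-100,92],[80,-100,92]])/1e3
rt=lambda p:(proj("top",body(p,PT))-T)
rs=lambda p:(proj("side",body(p,PS))-S)
for nm,fn in(("top",rt),("side",rs),("both",lambda p:np.r_[rt(p),rs(p)])):
    r=least_squares(lambda p:fn(p).ravel(),[.5,.2,0],loss="soft_l1",x_scale=[.1,.1,.1]);print(nm,r.x.round(4),"\n",fn(r.x).round(1).tolist())
H=r.x
# latch tip: intersect: top bar centre (228,72), side (372,85)
lt=f([[228,72]],5,[120,190]);ls=f([[374,88]],5.4,[185,125])
r=least_squares(lambda X:np.r_[proj("top",X)-lt,proj("side",X)-ls].ravel(),[.55,.2,.17]);print("latch tip",r.x,r.fun.round(1))
# cover & module side check
s=cv2.imread("pics/side0.png");t=cv2.imread("pics/top0.png")
def cen(im,b,lo,dark=False):
    g=cv2.cvtColor(im,cv2.COLOR_BGR2GRAY)[b[1]:b[3],b[0]:b[2]]
    m=((g<lo) if dark else (g>lo)).astype(np.uint8);n,_,st,c=cv2.connectedComponentsWithStats(m)
    i=1+np.argmax(st[1:,4]);return c[i]+[b[0],b[1]],st[i,4]
for n,im,bs in(("top",t,[(342,227,354,239),(418,200,429,210)]),("side",s,[(272,304,288,317),(356,386,372,399)])):
    P=[cen(im,b,100,True) for b in bs];print(n,P)
    w=back(n,[p[0] for p in P],.004);d=w[1]-w[0];print(w.round(4),"mid",w.mean(0).round(4),"len",np.linalg.norm(d),"ang",np.degrees(np.arctan2(d[1],d[0])))
p=cen(s,(215,236,250,252),170);print(p,back("side",p[0],.06))
```

```text
top [0.4893 0.2514 0.0421] 
 [[-0.7, 0.2], [-0.1, -0.2], [0.8, 0.4], [0.4, -0.1], [0.0, 0.1], [-0.3, -0.5], [0.2, 0.5], [-0.2, -0.4]]
side [0.4884 0.2555 0.0407] 
 [[0.0, -0.0], [-0.2, 0.5], [0.1, -0.3], [-0.0, -0.3], [0.2, 0.6], [-0.1, -0.4]]
both [0.4888 0.2518 0.0401] 
 [[-0.9, 0.4], [-0.3, 0.1], [0.7, 0.5], [0.1, 0.0], [-0.1, 0.4], [-0.6, -0.2], [0.1, 0.7], [-0.4, -0.2], [0.3, 0.4], [0.2, 1.1], [0.4, 0.2], [0.4, 0.3], [0.4, 1.2], [0.3, 0.2]]
latch tip [0.55459515 0.25644624 0.17419692] [-0.1  0.4  0.5 -0.1]
top [(array([348. , 232.5]), np.int32(8)), (array([423. , 204.5]), np.int32(8))]
[[ 0.5185 -0.1639  0.004 ]
 [ 0.593  -0.3531  0.004 ]] mid [ 0.5558 -0.2585  0.004 ] len 0.20333455429909358 ang -68.50940806986067
side [(array([279.73333333, 310.46666667]), np.int32(15)), (array([363.625, 392.4  ]), np.int32(40))]
[[ 0.5177 -0.162   0.004 ]
 [ 0.5923 -0.352   0.004 ]] mid [ 0.555 -0.257  0.004] len 0.20403433711272997 ang -68.57447541769356
(array([230.98816568, 243.50887574]), np.int32(169)) [[ 0.45540144 -0.01273432  0.06      ]]
```

The cameras agree to about 2 mm:

| Item | x (m) | y (m) | Yaw or state |
|---|---|---|---|
| Housing | 0.489 | 0.2525 | 2.3° |
| Module | 0.456 | −0.0145 | 13.4° |
| Cover | 0.5555 | −0.258 | −11.1° |
| Latch tip | – | – | leaning at about 1.67 rad |

Next is a helper that turns targets into tool-axis shifts.

```bash
cat > go.py <<'E'
import sys,json
from plant import ctrl
import numpy as np
from scipy.spatial.transform import Rotation as R
def legs(W):
    """W: list of (x,y,z,angle_deg of tool y in world or None); prints tool-axis shift for each leg, chained"""
    s=ctrl.get_state();p=np.array(s["eef_pos"]);r=R.from_quat(s["tcp_rot"]).as_matrix()
    a=np.degrees(np.arctan2(r[1,1],r[0,1]));print("now",p.round(4),"ydeg",round(a,2),"t",round(s["time"],2),"q6",s["qpos"][5].round(2),"open",round(s["opening"],3),"F",s["contact_force"].round(1))
    for w in W:
        t=np.array(w[:3]);b=a if w[3] is None else w[3];c,d=np.cos(np.radians(a)),np.sin(np.radians(a))
        e=t-p;X=np.array([-d,c,0]);Y=np.array([c,d,0])
        print([round(v,4) for v in(e@X,e@Y,-e[2])],"yaw",round(-np.radians(b-a),4),"|",round(np.linalg.norm(e),3));p,a=t,b
if __name__=="__main__": legs(json.loads(sys.argv[1]))
E
python3 go.py '[[0.26,0.51,0.26,90],[0.38,0.36,0.26,103.4],[0.46,0.17,0.26,null],[0.456,-0.0145,0.2,null],[0.456,-0.0145,0.12,null]]'
```

```text
now [0.1607 0.6549 0.23  ] ydeg 76.2 t 0.1 q6 -0.15 open 1.0 F [0.2 0.  0.1]
[np.float64(-0.131), np.float64(-0.1171), np.float64(-0.03)] yaw -0.2409 | 0.178
[np.float64(-0.12), np.float64(-0.15), np.float64(-0.0)] yaw -0.2339 | 0.192
[np.float64(-0.0338), np.float64(-0.2034), np.float64(-0.0)] yaw -0.0 | 0.206
[np.float64(0.0466), np.float64(-0.1786), np.float64(0.06)] yaw -0.0 | 0.194
[np.float64(0.0), np.float64(0.0), np.float64(0.08)] yaw -0.0 | 0.08
```

Call:
move_arm([
  {"x": -0.03,"y": -0.027,"z": -0.007,"yaw": -0.06,"fingers": 0},
  {"x": -0.064,"y": -0.058,"z": -0.015,"yaw": -0.12,"fingers": 0},
  {"x": -0.098,"y": -0.088,"z": -0.023,"yaw": -0.18,"fingers": 0},
  {"x": -0.131,"y": -0.117,"z": -0.03,"yaw": -0.241,"fingers": 0},
  {"x": -0.131,"y": -0.117,"z": -0.03,"yaw": -0.241,"fingers": 0},
])

```text
time: 0.6
eef_pos: [0.2629, 0.5077, 0.2622]
tcp_rot: [0.002, 1.0, -0.0, 0.001]
contact_force: [-0.6, 0.5, 0.4]
opening: 0.997
finger_force: 0.0
```

Call:
move_arm([
  {"x": -0.03,"y": -0.037,"z": 0,"yaw": -0.06,"fingers": 0},
  {"x": -0.06,"y": -0.075,"z": 0,"yaw": -0.12,"fingers": 0},
  {"x": -0.09,"y": -0.112,"z": 0,"yaw": -0.18,"fingers": 0},
  {"x": -0.12,"y": -0.15,"z": 0,"yaw": -0.234,"fingers": 0},
  {"x": -0.12,"y": -0.15,"z": 0,"yaw": -0.234,"fingers": 0},
])

```text
time: 1.1
eef_pos: [0.3829, 0.3574, 0.2608]
tcp_rot: [-0.114, 0.993, -0.001, 0.0]
contact_force: [-0.7, 0.6, 0.3]
opening: 1.0
finger_force: 0.0
```

Call:
move_arm([
  {"x": -0.007,"y": -0.045,"z": 0,"yaw": 0,"fingers": 0},
  {"x": -0.015,"y": -0.09,"z": 0,"yaw": 0,"fingers": 0},
  {"x": -0.022,"y": -0.135,"z": 0,"yaw": 0,"fingers": 0},
  {"x": -0.03,"y": -0.18,"z": 0,"yaw": 0,"fingers": 0},
  {"x": -0.034,"y": -0.203,"z": 0,"yaw": 0,"fingers": 0},
])

```text
time: 1.6
eef_pos: [0.461, 0.1696, 0.2609]
tcp_rot: [-0.116, 0.993, -0.0, -0.0]
contact_force: [0.5, 0.7, 0.9]
opening: 0.999
finger_force: 0.0
```

Call:
move_arm([
  {"x": 0.011,"y": -0.043,"z": 0.01,"yaw": 0,"fingers": 0},
  {"x": 0.023,"y": -0.088,"z": 0.03,"yaw": 0,"fingers": 0},
  {"x": 0.035,"y": -0.133,"z": 0.045,"yaw": 0,"fingers": 0},
  {"x": 0.047,"y": -0.179,"z": 0.06,"yaw": 0,"fingers": 0},
  {"x": 0.047,"y": -0.179,"z": 0.06,"yaw": 0,"fingers": 0},
])

```text
time: 2.1
eef_pos: [0.4549, -0.0171, 0.1986]
tcp_rot: [-0.113, 0.994, 0.0, -0.002]
contact_force: [-0.5, 1.0, -0.4]
opening: 1.001
finger_force: 0.0
```

```bash
python3 go.py '[[0.456,-0.0145,0.1,103.4],[0.456,-0.0145,0.022,103.4]]'
```

```text
now [ 0.4549 -0.0171  0.1986] ydeg 103.03 t 2.1 q6 -2.06 open 1.001 F [-0.5  1.  -0.4]
[np.float64(-0.0017), np.float64(0.0022), np.float64(0.0986)] yaw -0.0065 | 0.099
[np.float64(0.0), np.float64(0.0), np.float64(0.078)] yaw -0.0 | 0.078
```

Call:
move_arm([
  {"x": -0.002,"y": 0.002,"z": 0.035,"yaw": -0.006,"fingers": 0},
  {"x": -0.002,"y": 0.002,"z": 0.075,"yaw": -0.006,"fingers": 0},
  {"x": -0.002,"y": 0.002,"z": 0.115,"yaw": -0.006,"fingers": 0},
  {"x": -0.002,"y": 0.002,"z": 0.145,"yaw": -0.006,"fingers": 0},
  {"x": -0.002,"y": 0.002,"z": 0.176,"yaw": -0.006,"fingers": 0},
])

```text
time: 2.6
eef_pos: [0.4579, -0.0097, 0.024]
tcp_rot: [-0.12, 0.993, 0.0, 0.0]
contact_force: [0.2, 0.3, -0.2]
opening: 1.002
finger_force: 0.0
```

Call:
move_arm([
  {"x": 0,"y": 0,"z": 0,"yaw": 0,"fingers": 0},
  {"x": 0,"y": 0,"z": 0,"yaw": 0,"fingers": 1},
  {"x": 0,"y": 0,"z": 0,"yaw": 0,"fingers": 1},
  {"x": 0,"y": 0,"z": 0,"yaw": 0,"fingers": 1},
  {"x": 0,"y": 0,"z": 0,"yaw": 0,"fingers": 1},
], force=40)

```text
time: 3.1
eef_pos: [0.4598, -0.0119, 0.0275]
tcp_rot: [-0.12, 0.993, -0.001, 0.002]
contact_force: [-0.6, -0.2, 4.0]
opening: 0.46
finger_force: 41.3
```

Call:
move_arm([
  {"x": 0,"y": 0,"z": 0,"yaw": 0,"fingers": 1},
  {"x": 0,"y": 0,"z": 0,"yaw": 0,"fingers": 1},
  {"x": 0,"y": 0,"z": 0,"yaw": 0,"fingers": 1},
  {"x": 0,"y": 0,"z": 0,"yaw": 0,"fingers": 1},
  {"x": 0,"y": 0,"z": 0,"yaw": 0,"fingers": 1},
])

```text
time: 3.6
eef_pos: [0.4598, -0.0119, 0.0275]
tcp_rot: [-0.12, 0.993, -0.001, 0.002]
contact_force: [0.5, -0.2, 5.9]
opening: 0.463
finger_force: 41.5
```

```bash
python3 - <<'E'
from h import *
for n,b in(("top",(225,200,345,320)),("side",(175,170,295,290))):
    i=ctrl.read_camera(n)[b[1]:b[3],b[0]:b[2],::-1];cv2.imwrite(f"pics/g_{n}.png",i)
cv2.imwrite("pics/g1.png",cv2.resize(np.hstack([cv2.imread("pics/g_top.png"),cv2.imread("pics/g_side.png")]),None,fx=3.3,fy=3.3))
E
python3 go.py '[]'
```

```text
now [ 0.4598 -0.0119  0.0275] ydeg 103.73 t 3.7 q6 -2.06 open 0.459 F [0.5 0.3 6.8]
```

View pics/g1.png

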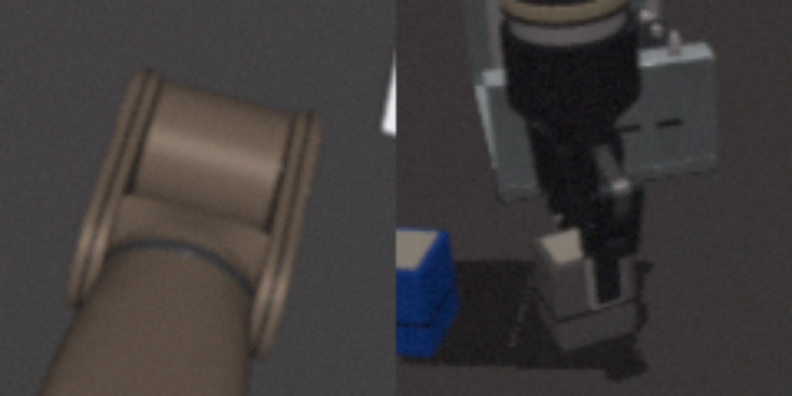

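The side view shows the module gripped, with the finger sitting off-centre towards the module's +x. I'll check the size of that offset against the projection.

Run:
```python
from h import *
im=cv2.imread("pics/g_side.png");big=cv2.resize(im,None,fx=6,fy=6,interpolation=cv2.INTER_CUBIC)
b=np.array([175,170])
def d(P,col,closed=True):
    q=((proj("side",P)-b+.5)*6-.5).round().astype(np.int32);cv2.polylines(big,[q],closed,col,1)
for pose,col in(((.456,-.0145,np.radians(13.4)),(0,255,0)),):
    for z in(0.004,.06): d(body(pose,[[x,y,z] for x,y in((-.025,-.02),(.025,-.02),(.025,.02),(-.025,.02))]),col)
s=ctrl.get_state();p=s["eef_pos"];a=np.radians(13.73)
g=(p[0],p[1],a)
d(body(g,[[0,-.02,.03],[0,-.02,.075]]),(0,0,255),False)
d(body(g,[[-.011,-.02,.045],[.011,-.02,.045]]),(0,0,255),False)
cv2.imwrite("pics/ov.png",big[240:720,300:720])
```

```text
(no output)
```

View pics/ov.png

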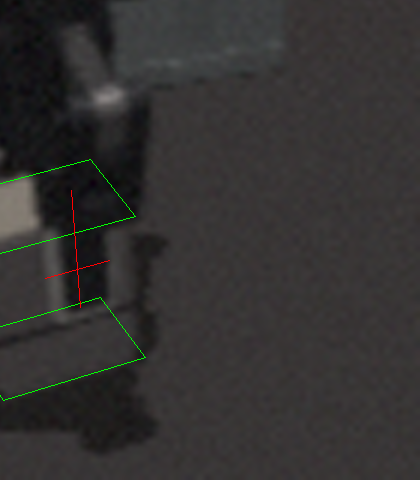

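The finger sits about 5 mm towards module +x from centre. I'll open, shift 5 mm and regrip.

Call:
move_arm([
  {"x": 0,"y": 0,"z": 0,"yaw": 0,"fingers": 0.2},
  {"x": 0,"y": 0,"z": 0,"yaw": 0,"fingers": 0.2},
  {"x": 0.003,"y": 0,"z": 0,"yaw": 0.006,"fingers": 0.2},
  {"x": 0.005,"y": 0,"z": 0,"yaw": 0.006,"fingers": 0.2},
  {"x": 0.005,"y": 0,"z": 0,"yaw": 0.006,"fingers": 0.2},
])

```text
time: 4.2
eef_pos: [0.4522, -0.0126, 0.025]
tcp_rot: [-0.117, 0.993, 0.0, -0.0]
contact_force: [0.1, 0.2, 0.2]
opening: 0.804
finger_force: 0.0
```

Call:
move_arm([
  {"x": 0,"y": 0,"z": 0,"yaw": 0,"fingers": 1},
  {"x": 0,"y": 0,"z": 0,"yaw": 0,"fingers": 1},
  {"x": 0,"y": 0,"z": 0,"yaw": 0,"fingers": 1},
  {"x": 0,"y": 0,"z": 0,"yaw": 0,"fingers": 1},
  {"x": 0,"y": 0,"z": 0,"yaw": 0,"fingers": 1},
])

```text
time: 4.7
eef_pos: [0.4532, -0.0128, 0.0255]
tcp_rot: [-0.117, 0.993, -0.0, 0.0]
contact_force: [1.2, 0.7, 0.9]
opening: 0.462
finger_force: 41.4
```

```bash
python3 go.py '[[0.456,-0.0145,0.15,103.4],[0.477,0.252,0.15,92.3]]'
```

```text
now [ 0.4532 -0.0128  0.0255] ydeg 103.42 t 4.7 q6 -2.06 open 0.462 F [1.2 0.7 0.9]
[np.float64(-0.0023), np.float64(-0.0023), np.float64(-0.1245)] yaw 0.0004 | 0.125
[np.float64(-0.0822), np.float64(0.2544), np.float64(-0.0)] yaw 0.1937 | 0.267
```

Call:
move_arm([
  {"x": 0,"y": 0,"z": -0.015,"yaw": 0,"fingers": 1},
  {"x": 0,"y": 0,"z": -0.045,"yaw": 0,"fingers": 1},
  {"x": 0,"y": 0,"z": -0.08,"yaw": 0,"fingers": 1},
  {"x": 0,"y": 0,"z": -0.115,"yaw": 0,"fingers": 1},
  {"x": 0,"y": 0,"z": -0.14,"yaw": 0,"fingers": 1},
])

```text
time: 5.2
eef_pos: [0.4531, -0.0127, 0.1671]
tcp_rot: [-0.117, 0.993, -0.0, 0.001]
contact_force: [0.2, 0.1, -1.6]
opening: 0.46
finger_force: 41.1
```

Call:
move_arm([
  {"x": -0.016,"y": 0.025,"z": 0,"yaw": 0.06,"fingers": 1},
  {"x": -0.032,"y": 0.06,"z": 0,"yaw": 0.12,"fingers": 1},
  {"x": -0.05,"y": 0.1,"z": 0,"yaw": 0.16,"fingers": 1},
  {"x": -0.06,"y": 0.135,"z": 0,"yaw": 0.194,"fingers": 1},
  {"x": -0.07,"y": 0.17,"z": 0,"yaw": 0.194,"fingers": 1},
])

```text
time: 5.7
eef_pos: [0.4808, 0.1705, 0.1644]
tcp_rot: [-0.02, 1.0, -0.0, -0.001]
contact_force: [-0.2, -0.3, -1.4]
opening: 0.464
finger_force: 41.2
```

```bash
python3 go.py '[[0.4742,0.2537,0.165,92.3]]'
```

```text
now [0.4808 0.1705 0.1644] ydeg 92.28 t 5.7 q6 -1.47 open 0.464 F [-0.2 -0.3 -1.4]
[np.float64(0.0033), np.float64(0.0834), np.float64(-0.0006)] yaw -0.0003 | 0.084
```

Call:
move_arm([
  {"x": 0.001,"y": 0.025,"z": 0,"yaw": 0,"fingers": 1},
  {"x": 0.002,"y": 0.055,"z": 0,"yaw": 0,"fingers": 1},
  {"x": 0.003,"y": 0.084,"z": 0,"yaw": 0,"fingers": 1},
  {"x": 0.003,"y": 0.084,"z": 0,"yaw": 0,"fingers": 1},
  {"x": 0.003,"y": 0.084,"z": 0,"yaw": 0,"fingers": 1},
])

```text
time: 6.2
eef_pos: [0.4744, 0.2529, 0.1644]
tcp_rot: [-0.021, 1.0, -0.0, -0.001]
contact_force: [0.3, -0.5, -1.5]
opening: 0.462
finger_force: 41.3
```

```bash
python3 go.py '[]'
python3 - <<'E'
from h import *
im=ctrl.read_camera("side")[:,:,::-1];cv2.imwrite("pics/s2.png",im)
b=np.array([180,95]);big=cv2.resize(im[95:225,180:290],None,fx=4.6,fy=4.6,interpolation=cv2.INTER_CUBIC)
cln=big.copy()
def d(P,col,closed=True):
    q=((proj("side",P)-b+.5)*4.6-.5).round().astype(np.int32);cv2.polylines(big,[q],closed,col,1)
p=ctrl.get_state()["eef_pos"];h=np.radians(2.3)
for pose,col in(((.477,.252,h),(0,255,0)),):
    for z in(p[2]-.0255+.004,p[2]-.0255+.06): d(body(pose,[[x,y,z] for x,y in((-.025,-.02),(.025,-.02),(.025,.02),(-.025,.02))]),col)
d(body((.489,.2525,h),[[-.08,-.1,.092],[.08,-.1,.092],[.08,-.1,0],[-.08,-.1,0]]),(0,255,255))
cv2.imwrite("pics/ov2.png",np.hstack([big,cln])[:, :800] if big.shape[1]*2<=800 else cv2.resize(np.hstack([big,cln]),(800,int(800*big.shape[0]/big.shape[1]/2))))
E
```

```text
now [0.4744 0.2529 0.1644] ydeg 92.4 t 6.2 q6 -1.31 open 0.462 F [ 0.3 -0.5 -1.5]
```

View pics/ov2.png

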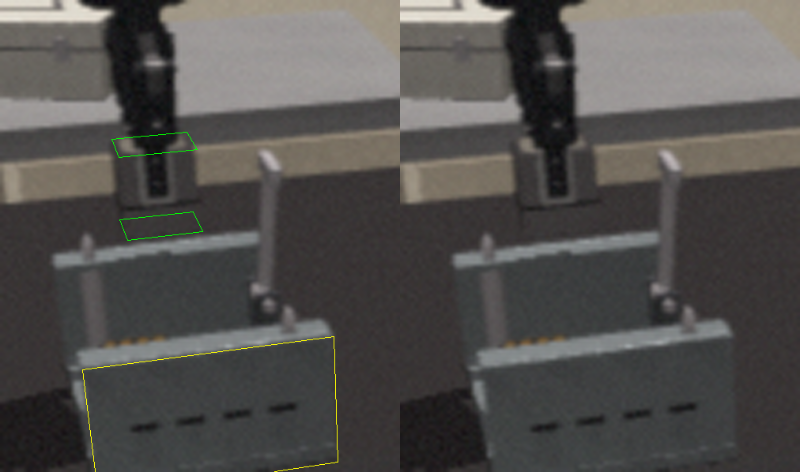

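The module hangs centred in the gripper and lines up with the socket in x to about 1 mm (block spans px 116–197 against 113–200 predicted). Descending.

Call:
move_arm([
  {"x": 0,"y": 0,"z": 0.025,"yaw": 0,"fingers": 1},
  {"x": 0,"y": 0,"z": 0.05,"yaw": 0,"fingers": 1},
  {"x": 0,"y": 0,"z": 0.075,"yaw": 0,"fingers": 1},
  {"x": 0,"y": 0,"z": 0.095,"yaw": 0,"fingers": 1},
  {"x": 0,"y": 0,"z": 0.1,"yaw": 0,"fingers": 1},
])

```text
time: 6.75
eef_pos: [0.4732, 0.2508, 0.0624]
tcp_rot: [-0.019, 1.0, -0.001, -0.003]
contact_force: [0.3, 0.7, -1.7]
opening: 0.463
finger_force: 41.3
```

Call:
move_arm([
  {"x": 0,"y": 0,"z": 0.003,"yaw": 0,"fingers": 1},
  {"x": 0,"y": 0,"z": 0.006,"yaw": 0,"fingers": 1},
  {"x": 0,"y": 0,"z": 0.009,"yaw": 0,"fingers": 1},
  {"x": 0,"y": 0,"z": 0.012,"yaw": 0,"fingers": 1},
  {"x": 0,"y": 0,"z": 0.012,"yaw": 0,"fingers": 1},
])

```text
time: 7.25
eef_pos: [0.4752, 0.2528, 0.0534]
tcp_rot: [-0.02, 1.0, 0.0, 0.0]
contact_force: [-0.7, 0.1, -1.0]
opening: 0.462
finger_force: 41.3
```

Call:
move_arm([
  {"x": 0,"y": 0,"z": 0.003,"yaw": 0,"fingers": 1},
  {"x": 0,"y": 0,"z": 0.006,"yaw": 0,"fingers": 1},
  {"x": 0,"y": 0,"z": 0.009,"yaw": 0,"fingers": 1},
  {"x": 0,"y": 0,"z": 0.012,"yaw": 0,"fingers": 1},
  {"x": 0,"y": 0,"z": 0.012,"yaw": 0,"fingers": 1},
])

```text
time: 7.75
eef_pos: [0.4755, 0.2528, 0.0415]
tcp_rot: [-0.02, 1.0, 0.0, 0.0]
contact_force: [0.6, -1.0, -1.5]
opening: 0.462
finger_force: 41.5
```

Press 2 mm further to feel the floor.

Call:
move_arm([
  {"x": 0,"y": 0,"z": 0.001,"yaw": 0,"fingers": 1},
  {"x": 0,"y": 0,"z": 0.002,"yaw": 0,"fingers": 1},
  {"x": 0,"y": 0,"z": 0.002,"yaw": 0,"fingers": 1},
])

```text
time: 8.05
eef_pos: [0.4755, 0.2529, 0.0415]
tcp_rot: [-0.02, 1.0, -0.0, -0.0]
contact_force: [-5.2, -2.1, 12.4]
opening: 0.463
finger_force: 42.9
```

Module is on the socket floor: it resists with 14 N at the seated height. Release, lift and compute the latch sweep.

Call:
move_arm([
  {"x": 0,"y": 0,"z": -0.002,"yaw": 0,"fingers": 0.2},
  {"x": 0,"y": 0,"z": -0.002,"yaw": 0,"fingers": 0.2},
  {"x": 0,"y": 0,"z": -0.002,"yaw": 0,"fingers": 0.2},
  {"x": 0,"y": 0,"z": -0.01,"yaw": 0,"fingers": 0.2},
  {"x": 0,"y": 0,"z": -0.03,"yaw": 0,"fingers": 0.2},
])

```text
time: 8.55
eef_pos: [0.4735, 0.2521, 0.0678]
tcp_rot: [-0.02, 1.0, -0.001, -0.002]
contact_force: [-0.3, -0.3, 0.5]
opening: 0.803
finger_force: 0.0
```

Call:
move_arm([
  {"x": 0,"y": 0,"z": -0.04,"yaw": 0,"fingers": 0.2},
  {"x": 0,"y": 0,"z": -0.08,"yaw": 0,"fingers": 0.2},
  {"x": 0,"y": 0,"z": -0.12,"yaw": 0,"fingers": 1},
  {"x": 0,"y": 0,"z": -0.16,"yaw": 0,"fingers": 1},
  {"x": 0,"y": 0,"z": -0.17,"yaw": 0,"fingers": 1},
])

```text
time: 9.05
eef_pos: [0.4776, 0.2536, 0.2458]
tcp_rot: [-0.02, 1.0, 0.001, 0.005]
contact_force: [0.0, -0.9, -0.3]
opening: 0.291
finger_force: 0.0
```

Run:
```python
from go import *
h=np.radians(2.3);hin=np.array([.5435,.2555,.082])
W=[]
def w(dx,z): return [hin[0]+dx*np.cos(h),hin[1]+dx*np.sin(h),z,92.3]
W=[w(.06,.24),w(.06,.148)]
for t in np.linspace(1.7,0,11):
    r=.07;W.append(w(-r*np.cos(t)+.0045*np.sin(t)+.011,.082+r*np.sin(t)+.0045*np.cos(t)))
legs(W)
for a in W[2:]: print(np.round(a,4))
```

```text
now [0.4776 0.2536 0.2458] ydeg 92.31 t 9.05 q6 -1.31 open 0.291 F [ 0.  -0.9 -0.3]
[np.float64(-0.1259), np.float64(-0.0007), np.float64(0.0058)] yaw 0.0001 | 0.126
[np.float64(0.0), np.float64(0.0), np.float64(0.092)] yaw -0.0 | 0.092
[np.float64(0.0355), np.float64(0.0), np.float64(-0.0028)] yaw -0.0 | 0.036
[np.float64(0.0118), np.float64(-0.0), np.float64(-0.0013)] yaw -0.0 | 0.012
[np.float64(0.0119), np.float64(0.0), np.float64(0.0007)] yaw -0.0 | 0.012
[np.float64(0.0116), np.float64(0.0), np.float64(0.0027)] yaw -0.0 | 0.012
[np.float64(0.011), np.float64(-0.0), np.float64(0.0047)] yaw -0.0 | 0.012
[np.float64(0.01), np.float64(0.0), np.float64(0.0064)] yaw -0.0 | 0.012
[np.float64(0.0088), np.float64(0.0), np.float64(0.008)] yaw -0.0 | 0.012
[np.float64(0.0073), np.float64(-0.0), np.float64(0.0094)] yaw -0.0 | 0.012
[np.float64(0.0056), np.float64(0.0), np.float64(0.0105)] yaw -0.0 | 0.012
[np.float64(0.0037), np.float64(0.0), np.float64(0.0113)] yaw -0.0 | 0.012
[np.float64(0.0018), np.float64(-0.0), np.float64(0.0118)] yaw -0.0 | 0.012
[ 0.568   0.2565  0.1508 92.3   ]
[ 0.5561  0.256   0.1521 92.3   ]
[ 0.5443  0.2555  0.1514 92.3   ]
[ 0.5327  0.2551  0.1487 92.3   ]
[ 0.5217  0.2546  0.144  92.3   ]
[ 0.5117  0.2542  0.1376 92.3   ]
[ 0.5029  0.2539  0.1295 92.3   ]
[ 0.4956  0.2536  0.1201 92.3   ]
[ 0.4901  0.2534  0.1096 92.3   ]
[ 0.4863  0.2532  0.0983 92.3   ]
[4.845e-01 2.531e-01 8.650e-02 9.230e+01]
```

Call:
move_arm([
  {"x": -0.03,"y": 0,"z": 0,"yaw": 0,"fingers": 1},
  {"x": -0.065,"y": 0,"z": 0,"yaw": 0,"fingers": 1},
  {"x": -0.1,"y": 0,"z": 0,"yaw": 0,"fingers": 1},
  {"x": -0.127,"y": 0,"z": 0,"yaw": 0,"fingers": 1},
  {"x": -0.127,"y": 0,"z": 0,"yaw": 0,"fingers": 1},
])

```text
time: 9.55
eef_pos: [0.6041, 0.2571, 0.2373]
tcp_rot: [-0.019, 1.0, -0.0, -0.001]
contact_force: [0.4, 0.1, -0.0]
opening: 0.004
finger_force: 0.0
```

Call:
move_arm([
  {"x": 0,"y": 0,"z": 0.03,"yaw": 0,"fingers": 1},
  {"x": 0,"y": 0,"z": 0.06,"yaw": 0,"fingers": 1},
  {"x": 0,"y": 0,"z": 0.09,"yaw": 0,"fingers": 1},
  {"x": 0,"y": 0,"z": 0.1,"yaw": 0,"fingers": 1},
  {"x": 0,"y": 0,"z": 0.1,"yaw": 0,"fingers": 1},
])

```text
time: 10.05
eef_pos: [0.5999, 0.2575, 0.1367]
tcp_rot: [-0.02, 1.0, -0.001, -0.003]
contact_force: [0.9, 0.1, 0.7]
opening: -0.004
finger_force: 0.0
```

```bash
python3 go.py '[[0.568,0.2565,0.151,92.3]]'
```

```text
now [0.5999 0.2575 0.1367] ydeg 92.31 t 10.05 q6 -1.36 open -0.004 F [0.9 0.1 0.7]
[np.float64(0.032), np.float64(0.0003), np.float64(-0.0143)] yaw 0.0003 | 0.035
```

Call:
move_arm([
  {"x": 0.015,"y": 0,"z": -0.01,"yaw": 0,"fingers": 1},
  {"x": 0.032,"y": 0,"z": -0.014,"yaw": 0,"fingers": 1},
  {"x": 0.044,"y": 0,"z": -0.015,"yaw": 0,"fingers": 1},
  {"x": 0.056,"y": 0,"z": -0.0145,"yaw": 0,"fingers": 1},
  {"x": 0.068,"y": 0,"z": -0.012,"yaw": 0,"fingers": 1},
])

```text
time: 10.55
eef_pos: [0.5346, 0.2554, 0.1532]
tcp_rot: [-0.02, 1.0, 0.001, 0.002]
contact_force: [1.7, 0.5, 2.3]
opening: 0.001
finger_force: 1.0
```

Call:
move_arm([
  {"x": 0.011,"y": 0,"z": 0.0047,"yaw": 0,"fingers": 1},
  {"x": 0.021,"y": 0,"z": 0.011,"yaw": 0,"fingers": 1},
  {"x": 0.03,"y": 0,"z": 0.019,"yaw": 0,"fingers": 1},
  {"x": 0.037,"y": 0,"z": 0.0285,"yaw": 0,"fingers": 1},
  {"x": 0.037,"y": 0,"z": 0.0285,"yaw": 0,"fingers": 1},
])

```text
time: 11.05
eef_pos: [0.4945, 0.2532, 0.1199]
tcp_rot: [-0.02, 1.0, -0.001, -0.003]
contact_force: [0.0, 0.1, -0.1]
opening: -0.0
finger_force: 0.0
```

```bash
python3 go.py '[[0.4845,0.2531,0.0865,92.3]]'
python3 - <<'E'
from h import *
im=ctrl.read_camera("side")[:,:,::-1];cv2.imwrite("pics/l.png",cv2.resize(im[90:230,160:320],None,fx=3.5,fy=3.5,interpolation=2))
E
```

```text
now [0.4945 0.2532 0.1199] ydeg 92.32 t 11.05 q6 -1.32 open -0.0 F [ 0.   0.1 -0.1]
[np.float64(0.01), np.float64(0.0003), np.float64(0.0334)] yaw 0.0004 | 0.035
```

View pics/l.png

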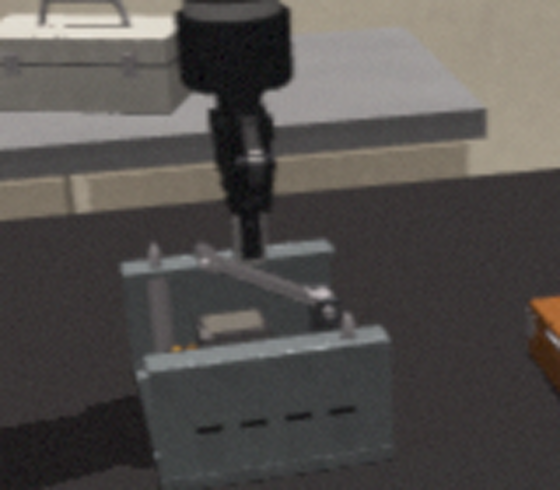

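The latch arm lies tipped over at about 30–40° under the fingers (tip px (203,250)), and the module is seated. Push it down gently.

Call:
move_arm([
  {"x": 0.004,"y": 0,"z": 0.007,"yaw": 0,"fingers": 1},
  {"x": 0.008,"y": 0,"z": 0.014,"yaw": 0,"fingers": 1},
  {"x": 0.01,"y": 0,"z": 0.021,"yaw": 0,"fingers": 1},
  {"x": 0.01,"y": 0,"z": 0.028,"yaw": 0,"fingers": 1},
  {"x": 0.01,"y": 0,"z": 0.032,"yaw": 0,"fingers": 1},
])

```text
time: 11.6
eef_pos: [0.4862, 0.2531, 0.0896]
tcp_rot: [-0.02, 1.0, -0.0, -0.001]
contact_force: [-0.9, -0.7, 1.9]
opening: -0.001
finger_force: 0.7
```

Call:
move_arm([
  {"x": 0,"y": 0,"z": 0.001,"yaw": 0,"fingers": 1},
  {"x": 0,"y": 0,"z": 0.002,"yaw": 0,"fingers": 1},
  {"x": 0,"y": 0,"z": 0.002,"yaw": 0,"fingers": 1},
])

```text
time: 11.9
eef_pos: [0.4873, 0.2532, 0.0887]
tcp_rot: [-0.02, 1.0, -0.0, 0.0]
contact_force: [-0.6, -0.1, -0.3]
opening: 0.003
finger_force: 0.0
```

Call:
move_arm([
  {"x": 0,"y": 0,"z": 0.001,"yaw": 0,"fingers": 1},
  {"x": 0,"y": 0,"z": 0.002,"yaw": 0,"fingers": 1},
  {"x": 0,"y": 0,"z": 0.003,"yaw": 0,"fingers": 1},
  {"x": 0,"y": 0,"z": 0.003,"yaw": 0,"fingers": 1},
])

```text
time: 12.3
eef_pos: [0.4874, 0.2532, 0.0865]
tcp_rot: [-0.02, 1.0, -0.0, 0.0]
contact_force: [-1.6, 0.2, 3.7]
opening: 0.003
finger_force: 2.2
```

Call:
move_arm([
  {"x": 0,"y": 0,"z": 0.001,"yaw": 0,"fingers": 1},
  {"x": 0,"y": 0,"z": 0.002,"yaw": 0,"fingers": 1},
  {"x": 0,"y": 0,"z": 0.002,"yaw": 0,"fingers": 1},
])

```text
time: 12.6
eef_pos: [0.4875, 0.2533, 0.0864]
tcp_rot: [-0.02, 1.0, -0.0, -0.0]
contact_force: [-5.2, -2.7, 13.5]
opening: 0.003
finger_force: 6.8
```

Hard stop at z 0.0864: the latch is shut. Next, the route to the cover.

```bash
python3 go.py '[[0.4885,0.2533,0.22,92.3],[0.52,0.10,0.25,58],[0.55,-0.08,0.25,23],[0.554,-0.257,0.22,-11.1],[0.554,-0.257,0.09,-11.1]]'
```

```text
now [0.4875 0.2533 0.0864] ydeg 92.32 t 12.6 q6 -1.32 open 0.003 F [-5.2 -2.7 13.5]
[np.float64(-0.001), np.float64(-0.0), np.float64(-0.1336)] yaw 0.0004 | 0.134
[np.float64(-0.0253), np.float64(-0.1544), np.float64(-0.03)] yaw 0.5986 | 0.159
[np.float64(-0.1208), np.float64(-0.1368), np.float64(-0.0)] yaw 0.6109 | 0.182
[np.float64(-0.1645), np.float64(-0.0655), np.float64(0.03)] yaw 0.5952 | 0.18
[np.float64(0.0), np.float64(0.0), np.float64(0.13)] yaw -0.0 | 0.13
```

Call:
move_arm([
  {"x": 0,"y": 0,"z": -0.02,"yaw": 0,"fingers": 1},
  {"x": 0,"y": 0,"z": -0.06,"yaw": 0,"fingers": 1},
  {"x": 0,"y": 0,"z": -0.1,"yaw": 0,"fingers": 1},
  {"x": 0,"y": 0,"z": -0.137,"yaw": 0,"fingers": 1},
  {"x": 0,"y": 0,"z": -0.137,"yaw": 0,"fingers": 1},
])

```text
time: 13.1
eef_pos: [0.4906, 0.2543, 0.2277]
tcp_rot: [-0.02, 1.0, 0.002, 0.006]
contact_force: [0.1, -0.0, 0.2]
opening: 0.001
finger_force: 0.0
```

Call:
move_arm([
  {"x": -0.005,"y": -0.03,"z": -0.006,"yaw": 0.12,"fingers": 1},
  {"x": -0.01,"y": -0.062,"z": -0.012,"yaw": 0.24,"fingers": 1},
  {"x": -0.015,"y": -0.093,"z": -0.018,"yaw": 0.36,"fingers": 1},
  {"x": -0.02,"y": -0.124,"z": -0.024,"yaw": 0.48,"fingers": 1},
  {"x": -0.025,"y": -0.154,"z": -0.03,"yaw": 0.599,"fingers": 1},
])

```text
time: 13.6
eef_pos: [0.5181, 0.0991, 0.2497]
tcp_rot: [0.278, 0.961, -0.0, -0.001]
contact_force: [-0.1, -0.7, -1.0]
opening: 0.004
finger_force: 0.0
```

Call:
move_arm([
  {"x": -0.024,"y": -0.027,"z": 0,"yaw": 0.122,"fingers": 0},
  {"x": -0.048,"y": -0.055,"z": 0,"yaw": 0.244,"fingers": 0},
  {"x": -0.072,"y": -0.082,"z": 0,"yaw": 0.366,"fingers": 0},
  {"x": -0.097,"y": -0.11,"z": 0,"yaw": 0.488,"fingers": 0},
  {"x": -0.121,"y": -0.137,"z": 0,"yaw": 0.611,"fingers": 0},
])

```text
time: 14.1
eef_pos: [0.548, -0.0815, 0.2494]
tcp_rot: [0.554, 0.832, -0.0, -0.001]
contact_force: [-0.9, 0.8, -0.2]
opening: 0.845
finger_force: 0.0
```

Call:
move_arm([
  {"x": -0.033,"y": -0.013,"z": 0.006,"yaw": 0.119,"fingers": 0},
  {"x": -0.066,"y": -0.026,"z": 0.012,"yaw": 0.238,"fingers": 0},
  {"x": -0.099,"y": -0.039,"z": 0.018,"yaw": 0.357,"fingers": 0},
  {"x": -0.132,"y": -0.052,"z": 0.024,"yaw": 0.476,"fingers": 0},
  {"x": -0.165,"y": -0.066,"z": 0.03,"yaw": 0.595,"fingers": 0},
])

```text
time: 14.6
eef_pos: [0.5515, -0.2589, 0.2191]
tcp_rot: [0.774, 0.633, -0.0, -0.001]
contact_force: [0.4, -0.0, -1.1]
opening: 1.006
finger_force: 0.0
```

Call:
move_arm([
  {"x": 0,"y": 0,"z": 0,"yaw": 0,"fingers": 0},
  {"x": 0,"y": 0,"z": 0,"yaw": 0,"fingers": 0},
  {"x": 0,"y": 0,"z": 0,"yaw": 0,"fingers": 0},
])

```text
time: 14.9
eef_pos: [0.5518, -0.2568, 0.2202]
tcp_rot: [0.772, 0.636, 0.0, -0.0]
contact_force: [0.9, -0.2, 0.3]
opening: 1.001
finger_force: 0.0
```

```bash
python3 go.py '[[0.554,-0.257,0.09,-11.1],[0.554,-0.257,0.018,-11.1]]'
python3 - <<'E'
from h import *
for n in("top","side"): cv2.imwrite(f"pics/c_{n}.png",ctrl.read_camera(n)[:,:,::-1])
cv2.imwrite("pics/c.png",np.hstack([cv2.resize(cv2.imread("pics/c_top.png")[185:285,110:240],(400,308),interpolation=2),cv2.resize(cv2.imread("pics/c_side.png")[125:225,180:310],(400,308),interpolation=2)]))
E
```

```text
now [ 0.5518 -0.2568  0.2202] ydeg -11.04 t 14.9 q6 -0.41 open 1.001 F [ 0.9 -0.2  0.3]
[np.float64(0.0002), np.float64(0.0022), np.float64(0.1302)] yaw 0.001 | 0.13
[np.float64(0.0), np.float64(0.0), np.float64(0.072)] yaw -0.0 | 0.072
```

View pics/c.png

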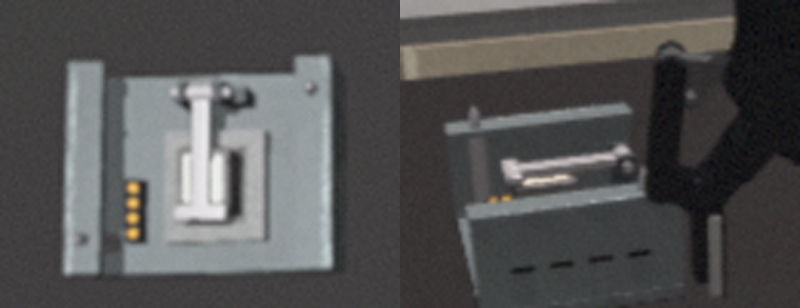

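Latch level over the seated module in both views (arm from px (205,90) to (200,213)). Now descend and grip the cover handle.

Call:
move_arm([
  {"x": 0,"y": 0.002,"z": 0.03,"yaw": 0,"fingers": 0},
  {"x": 0,"y": 0.002,"z": 0.07,"yaw": 0,"fingers": 0},
  {"x": 0,"y": 0.002,"z": 0.11,"yaw": 0,"fingers": 0},
  {"x": 0,"y": 0.002,"z": 0.145,"yaw": 0,"fingers": 0},
  {"x": 0,"y": 0.002,"z": 0.165,"yaw": 0,"fingers": 0},
])

```text
time: 15.5
eef_pos: [0.5525, -0.2557, 0.0526]
tcp_rot: [0.772, 0.636, -0.001, -0.002]
contact_force: [-0.0, -0.1, 0.1]
opening: 1.0
finger_force: 0.0
```

Call:
move_arm([
  {"x": 0,"y": 0,"z": 0.013,"yaw": 0,"fingers": 0},
  {"x": 0,"y": 0,"z": 0.026,"yaw": 0,"fingers": 0},
  {"x": 0,"y": 0,"z": 0.036,"yaw": 0,"fingers": 0},
  {"x": 0,"y": 0,"z": 0.036,"yaw": 0,"fingers": 0},
  {"x": 0,"y": 0,"z": 0.036,"yaw": 0,"fingers": 0},
])

```text
time: 16.0
eef_pos: [0.5545, -0.2583, 0.0206]
tcp_rot: [0.772, 0.635, 0.0, 0.001]
contact_force: [0.3, -0.0, -0.2]
opening: 0.997
finger_force: 0.0
```

Call:
move_arm([
  {"x": 0,"y": 0,"z": 0,"yaw": 0,"fingers": 1},
  {"x": 0,"y": 0,"z": 0,"yaw": 0,"fingers": 1},
  {"x": 0,"y": 0,"z": 0,"yaw": 0,"fingers": 1},
  {"x": 0,"y": 0,"z": 0,"yaw": 0,"fingers": 1},
  {"x": 0,"y": 0,"z": 0,"yaw": 0,"fingers": 1},
], force=80)

```text
time: 16.5
eef_pos: [0.5542, -0.2582, 0.0201]
tcp_rot: [0.772, 0.635, 0.0, 0.0]
contact_force: [1.0, -0.5, -0.6]
opening: 0.144
finger_force: 0.6
```

Call:
move_arm([
  {"x": 0,"y": 0,"z": 0,"yaw": 0,"fingers": 1},
  {"x": 0,"y": 0,"z": 0,"yaw": 0,"fingers": 1},
  {"x": 0,"y": 0,"z": 0,"yaw": 0,"fingers": 1},
  {"x": 0,"y": 0,"z": 0,"yaw": 0,"fingers": 1},
  {"x": 0,"y": 0,"z": 0,"yaw": 0,"fingers": 1},
])

```text
time: 17.0
eef_pos: [0.5542, -0.2582, 0.0203]
tcp_rot: [0.772, 0.635, 0.0, 0.0]
contact_force: [-1.1, 0.9, 4.7]
opening: 0.119
finger_force: 79.4
```

Handle gripped (opening about 12 mm). Measure the holes again while the plate is gripped on the table.

```bash
python3 go.py '[[0.5542,-0.2582,0.2,null]]'
python3 - <<'E'
from h import *
d=np.array([.055,-.086])
for n in("top","side"):
    im=ctrl.read_camera(n);cv2.imwrite(f"pics/k_{n}.png",im[:,:,::-1]);g=cv2.cvtColor(im,cv2.COLOR_RGB2GRAY)
    out=[]
    for s in(-1,1):
        P=body((.5555,-.258,np.radians(-11.1)),[[s*d[0],s*d[1],.004]]);u=proj(n,P)[0].round().astype(int)
        w=g[u[1]-8:u[1]+9,u[0]-8:u[0]+9].astype(float)
        m=np.clip(110-w,0,None);m[[0,-1]]=0
        k,_,st,c=cv2.connectedComponentsWithStats((m>0).astype(np.uint8));i=1+np.argmin(np.linalg.norm(c[1:]-8,axis=1));
        lab=_==i;yy,xx=np.nonzero(lab);ww=m[lab];uv=[np.average(xx,weights=ww)+u[0]-8,np.average(yy,weights=ww)+u[1]-8]
        out.append(back(n,uv,.004)[0]);print(n,s,lab.sum())
    v=out[1]-out[0];print(n,np.round(out,4).tolist(),"mid",((out[0]+out[1])/2).round(4),"L",np.linalg.norm(v).round(4),"yaw",np.degrees(np.arctan2(v[1],v[0])-np.arctan2(-.086,.055)).round(2))
E
```

```text
now [ 0.5542 -0.2582  0.0203] ydeg -11.11 t 17.0 q6 -0.41 open 0.119 F [-1.1  0.9  4.7]
[np.float64(0.0), np.float64(0.0), np.float64(-0.1797)] yaw -0.0 | 0.18
top -1 21
top 1 114
top [[0.5174, -0.1632, 0.004], [0.5811, -0.3442, 0.004]] mid [ 0.5493 -0.2537  0.004 ] L 0.1918 yaw -13.2
side -1 129
side 1 43
side [[0.5254, -0.1579, 0.004], [0.5911, -0.3519, 0.004]] mid [ 0.5583 -0.2549  0.004 ] L 0.2048 yaw -13.87
```

Unoccluded holes (one per camera) agree with the cover centred on the gripper to about 1 mm. Lift and carry.

Call:
move_arm([
  {"x": 0,"y": 0,"z": -0.01,"yaw": 0,"fingers": 1},
  {"x": 0,"y": 0,"z": -0.03,"yaw": 0,"fingers": 1},
  {"x": 0,"y": 0,"z": -0.06,"yaw": 0,"fingers": 1},
  {"x": 0,"y": 0,"z": -0.09,"yaw": 0,"fingers": 1},
  {"x": 0,"y": 0,"z": -0.12,"yaw": 0,"fingers": 1},
])

```text
time: 17.6
eef_pos: [0.5526, -0.2572, 0.1391]
tcp_rot: [0.772, 0.635, -0.001, -0.002]
contact_force: [0.3, -0.2, -3.2]
opening: 0.122
finger_force: 78.4
```

Call:
move_arm([
  {"x": 0,"y": 0,"z": -0.025,"yaw": 0,"fingers": 1},
  {"x": 0,"y": 0,"z": -0.05,"yaw": 0,"fingers": 1},
  {"x": 0,"y": 0,"z": -0.065,"yaw": 0,"fingers": 1},
  {"x": 0,"y": 0,"z": -0.07,"yaw": 0,"fingers": 1},
  {"x": 0,"y": 0,"z": -0.07,"yaw": 0,"fingers": 1},
])

```text
time: 18.1
eef_pos: [0.5537, -0.2579, 0.2094]
tcp_rot: [0.772, 0.635, -0.0, -0.0]
contact_force: [0.3, 0.3, -5.1]
opening: 0.117
finger_force: 78.4
```

```bash
python3 go.py '[[0.55,-0.13,0.21,-8],[0.535,0.03,0.21,-4],[0.51,0.17,0.21,0],[0.4885,0.252,0.21,2.3]]'
```

```text
now [ 0.5537 -0.2579  0.2094] ydeg -11.11 t 18.1 q6 -0.41 open 0.117 F [ 0.3  0.3 -5.1]
[np.float64(0.1248), np.float64(-0.0283), np.float64(-0.0006)] yaw -0.0544 | 0.128
[np.float64(0.1564), np.float64(-0.0371), np.float64(-0.0)] yaw -0.0698 | 0.161
[np.float64(0.1379), np.float64(-0.0347), np.float64(-0.0)] yaw -0.0698 | 0.142
[np.float64(0.082), np.float64(-0.0215), np.float64(-0.0)] yaw -0.0401 | 0.085
```

Call:
move_arm([
  {"x": 0.015,"y": -0.003,"z": 0,"yaw": -0.01,"fingers": 1},
  {"x": 0.04,"y": -0.009,"z": 0,"yaw": -0.02,"fingers": 1},
  {"x": 0.068,"y": -0.016,"z": 0,"yaw": -0.03,"fingers": 1},
  {"x": 0.096,"y": -0.022,"z": 0,"yaw": -0.042,"fingers": 1},
  {"x": 0.125,"y": -0.028,"z": 0,"yaw": -0.054,"fingers": 1},
])

```text
time: 18.6
eef_pos: [0.5492, -0.1276, 0.2076]
tcp_rot: [0.755, 0.656, -0.001, -0.002]
contact_force: [0.8, 1.1, -3.6]
opening: 0.117
finger_force: 78.4
```

Call:
move_arm([
  {"x": 0.031,"y": -0.007,"z": 0,"yaw": -0.014,"fingers": 1},
  {"x": 0.062,"y": -0.015,"z": 0,"yaw": -0.028,"fingers": 1},
  {"x": 0.094,"y": -0.022,"z": 0,"yaw": -0.042,"fingers": 1},
  {"x": 0.125,"y": -0.03,"z": 0,"yaw": -0.056,"fingers": 1},
  {"x": 0.156,"y": -0.037,"z": 0,"yaw": -0.07,"fingers": 1},
])

```text
time: 19.1
eef_pos: [0.5338, 0.032, 0.2077]
tcp_rot: [0.731, 0.682, -0.001, -0.002]
contact_force: [-0.1, -0.1, -3.1]
opening: 0.122
finger_force: 78.4
```

Call:
move_arm([
  {"x": 0.028,"y": -0.007,"z": 0,"yaw": -0.014,"fingers": 1},
  {"x": 0.055,"y": -0.014,"z": 0,"yaw": -0.028,"fingers": 1},
  {"x": 0.083,"y": -0.021,"z": 0,"yaw": -0.042,"fingers": 1},
  {"x": 0.11,"y": -0.028,"z": 0,"yaw": -0.056,"fingers": 1},
  {"x": 0.138,"y": -0.035,"z": 0,"yaw": -0.07,"fingers": 1},
])

```text
time: 19.6
eef_pos: [0.5083, 0.1714, 0.2077]
tcp_rot: [0.707, 0.708, -0.001, -0.001]
contact_force: [0.5, 0.8, -3.4]
opening: 0.122
finger_force: 78.4
```

Call:
move_arm([
  {"x": 0.026,"y": -0.007,"z": 0,"yaw": -0.013,"fingers": 1},
  {"x": 0.052,"y": -0.014,"z": 0,"yaw": -0.026,"fingers": 1},
  {"x": 0.072,"y": -0.019,"z": 0,"yaw": -0.04,"fingers": 1},
  {"x": 0.082,"y": -0.0215,"z": 0,"yaw": -0.04,"fingers": 1},
  {"x": 0.082,"y": -0.0215,"z": 0,"yaw": -0.04,"fingers": 1},
])

```text
time: 20.1
eef_pos: [0.4874, 0.2528, 0.2084]
tcp_rot: [0.692, 0.722, -0.001, -0.001]
contact_force: [0.3, -0.1, -3.0]
opening: 0.117
finger_force: 78.3
```

```bash
python3 go.py '[[0.4885,0.252,0.145,2.3]]'
```

```text
now [0.4874 0.2528 0.2084] ydeg 2.42 t 20.1 q6 0.25 open 0.117 F [ 0.3 -0.1 -3. ]
[np.float64(-0.0008), np.float64(0.001), np.float64(0.0634)] yaw 0.0021 | 0.063
```

Call:
move_arm([
  {"x": -0.001,"y": 0.001,"z": 0.02,"yaw": 0.002,"fingers": 1},
  {"x": -0.001,"y": 0.001,"z": 0.04,"yaw": 0.002,"fingers": 1},
  {"x": -0.001,"y": 0.001,"z": 0.057,"yaw": 0.002,"fingers": 1},
  {"x": -0.001,"y": 0.001,"z": 0.063,"yaw": 0.002,"fingers": 1},
  {"x": -0.001,"y": 0.001,"z": 0.063,"yaw": 0.002,"fingers": 1},
])

```text
time: 20.6
eef_pos: [0.4892, 0.2498, 0.1454]
tcp_rot: [0.694, 0.72, -0.001, -0.001]
contact_force: [-0.8, -0.0, -3.7]
opening: 0.116
finger_force: 78.3
```

Call:
move_arm([
  {"x": 0,"y": 0,"z": 0,"yaw": 0,"fingers": 1},
  {"x": 0,"y": 0,"z": 0,"yaw": 0,"fingers": 1},
  {"x": 0,"y": 0,"z": 0,"yaw": 0,"fingers": 1},
])

```text
time: 20.9
eef_pos: [0.4906, 0.2509, 0.148]
tcp_rot: [0.694, 0.72, 0.001, 0.001]
contact_force: [0.6, 0.4, -3.2]
opening: 0.116
finger_force: 78.3
```

```bash
python3 go.py '[[0.4885,0.252,0.145,2.3]]'
python3 - <<'E'
from h import *
p=ctrl.get_state()["eef_pos"];zb=p[2]-.0203
im=ctrl.read_camera("side")[:,:,::-1];cv2.imwrite("pics/p_side.png",im)
b=np.array([175,120]);S=5.3;big=cv2.resize(im[120:225,175:325],None,fx=S,fy=S,interpolation=2)
def d(P,col,c=True):
    q=((proj("side",P)-b+.5)*S-.5).round().astype(np.int32);cv2.polylines(big,[q],c,col,1)
pose=(.489,.2525,np.radians(2.3))
for z in(zb,zb+.005): d(body(pose,[[x,y,z] for x,y in((-.075,-.1),(.075,-.1),(.075,.1),(-.075,.1))]),(0,255,0))
for s in(-1,1):
    d(body(pose,[[s*.055+.0065*np.cos(t),-s*.086+.0065*np.sin(t),zb+.005] for t in np.linspace(0,6.2,16)]),(0,0,255))
    d(body(pose,[[s*.055,-s*.086,.092],[s*.055,-s*.086,.109]]),(255,0,255),False)
d(body(pose,[[-.08,-.1,.092],[.08,-.1,.092],[.08,-.1,0],[-.08,-.1,0]]),(0,255,255))
cv2.imwrite("pics/p.png",big)
E
```

```text
now [0.4906 0.2509 0.148 ] ydeg 2.17 t 20.9 q6 0.25 open 0.116 F [ 0.6  0.4 -3.2]
[np.float64(0.0011), np.float64(-0.0021), np.float64(0.003)] yaw -0.0022 | 0.004
```

View pics/p.png

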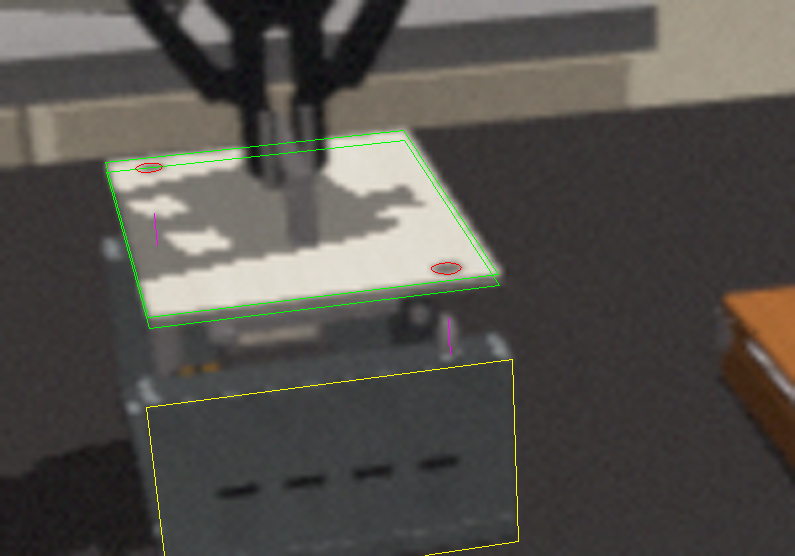

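The near hole (445,268) sits where predicted; the pin (446,338) is about 1 mm to −x of it. The far edge and yaw match. I'll shift 1 mm and descend slowly.

Call:
move_arm([
  {"x": 0,"y": -0.001,"z": 0.005,"yaw": 0,"fingers": 1},
  {"x": 0,"y": -0.001,"z": 0.01,"yaw": 0,"fingers": 1},
  {"x": 0,"y": -0.001,"z": 0.013,"yaw": 0,"fingers": 1},
  {"x": 0,"y": -0.001,"z": 0.015,"yaw": 0,"fingers": 1},
  {"x": 0,"y": -0.001,"z": 0.015,"yaw": 0,"fingers": 1},
])

```text
time: 21.45
eef_pos: [0.4886, 0.2507, 0.1312]
tcp_rot: [0.694, 0.72, -0.001, -0.0]
contact_force: [-0.6, 0.1, -4.1]
opening: 0.121
finger_force: 78.4
```

Call:
move_arm([
  {"x": 0,"y": 0,"z": 0.002,"yaw": 0,"fingers": 1},
  {"x": 0,"y": 0,"z": 0.004,"yaw": 0,"fingers": 1},
  {"x": 0,"y": 0,"z": 0.006,"yaw": 0,"fingers": 1},
  {"x": 0,"y": 0,"z": 0.007,"yaw": 0,"fingers": 1},
  {"x": 0,"y": 0,"z": 0.007,"yaw": 0,"fingers": 1},
])

```text
time: 21.95
eef_pos: [0.4888, 0.2507, 0.1246]
tcp_rot: [0.694, 0.72, -0.0, -0.0]
contact_force: [-0.1, -0.3, -3.4]
opening: 0.119
finger_force: 78.4
```

Under the pin-tip height with no contact, so both holes are on the tapers. Continue.

Call:
move_arm([
  {"x": 0,"y": 0,"z": 0.002,"yaw": 0,"fingers": 1},
  {"x": 0,"y": 0,"z": 0.004,"yaw": 0,"fingers": 1},
  {"x": 0,"y": 0,"z": 0.005,"yaw": 0,"fingers": 1},
  {"x": 0,"y": 0,"z": 0.005,"yaw": 0,"fingers": 1},
])

```text
time: 22.35
eef_pos: [0.489, 0.2509, 0.1197]
tcp_rot: [0.693, 0.72, 0.0, 0.0]
contact_force: [0.7, -0.4, -3.8]
opening: 0.121
finger_force: 78.4
```

Call:
move_arm([
  {"x": 0,"y": 0,"z": 0.002,"yaw": 0,"fingers": 1},
  {"x": 0,"y": 0,"z": 0.004,"yaw": 0,"fingers": 1},
  {"x": 0,"y": 0,"z": 0.005,"yaw": 0,"fingers": 1},
  {"x": 0,"y": 0,"z": 0.005,"yaw": 0,"fingers": 1},
])

```text
time: 22.75
eef_pos: [0.4889, 0.2508, 0.1147]
tcp_rot: [0.693, 0.72, 0.0, -0.0]
contact_force: [0.8, 1.0, -3.6]
opening: 0.12
finger_force: 78.4
```

Call:
move_arm([
  {"x": 0,"y": 0,"z": 0.001,"yaw": 0,"fingers": 1},
  {"x": 0,"y": 0,"z": 0.002,"yaw": 0,"fingers": 1},
  {"x": 0,"y": 0,"z": 0.003,"yaw": 0,"fingers": 1},
  {"x": 0,"y": 0,"z": 0.003,"yaw": 0,"fingers": 1},
])

```text
time: 23.15
eef_pos: [0.4891, 0.2508, 0.1123]
tcp_rot: [0.694, 0.72, 0.0, 0.0]
contact_force: [-1.4, 1.0, -0.1]
opening: 0.119
finger_force: 78.9
```

Touchdown exactly at the seat height, with the weight taken. Release and retreat.

Call:
move_arm([
  {"x": 0,"y": 0,"z": 0,"yaw": 0,"fingers": 0.4},
  {"x": 0,"y": 0,"z": 0,"yaw": 0,"fingers": 0.4},
  {"x": 0,"y": 0,"z": 0,"yaw": 0,"fingers": 0.4},
  {"x": 0,"y": 0,"z": 0,"yaw": 0,"fingers": 0.4},
])

```text
time: 23.55
eef_pos: [0.4891, 0.2507, 0.112]
tcp_rot: [0.694, 0.72, 0.0, 0.0]
contact_force: [0.3, -0.8, -0.3]
opening: 0.599
finger_force: 0.0
```

Call:
move_arm([
  {"x": 0,"y": 0,"z": -0.01,"yaw": 0,"fingers": 0.4},
  {"x": 0,"y": 0,"z": -0.03,"yaw": 0,"fingers": 0.4},
  {"x": 0,"y": 0,"z": -0.06,"yaw": 0,"fingers": 0.4},
  {"x": 0,"y": 0,"z": -0.1,"yaw": 0,"fingers": 0.4},
  {"x": 0,"y": 0,"z": -0.14,"yaw": 0,"fingers": 0.4},
])

```text
time: 24.05
eef_pos: [0.4886, 0.2507, 0.2536]
tcp_rot: [0.694, 0.72, -0.0, -0.0]
contact_force: [0.3, 0.1, 0.2]
opening: 0.597
finger_force: 0.0
```

Call:
move_arm([
  {"x": -0.04,"y": 0,"z": 0,"yaw": 0,"fingers": 0.4},
  {"x": -0.08,"y": 0,"z": 0,"yaw": 0,"fingers": 0.4},
  {"x": -0.12,"y": 0,"z": 0,"yaw": 0,"fingers": 0.4},
  {"x": -0.16,"y": 0,"z": 0,"yaw": 0,"fingers": 0.4},
  {"x": -0.2,"y": 0,"z": 0,"yaw": 0,"fingers": 0.4},
])

```text
time: 24.55
eef_pos: [0.4965, 0.0495, 0.2529]
tcp_rot: [0.693, 0.721, 0.0, 0.001]
contact_force: [0.8, -0.4, 0.1]
opening: 0.602
finger_force: 0.0
```

Call:
move_arm([
  {"x": 0,"y": 0,"z": 0,"yaw": 0,"fingers": 0.4},
  {"x": 0,"y": 0,"z": 0,"yaw": 0,"fingers": 0.4},
  {"x": 0,"y": 0,"z": 0,"yaw": 0,"fingers": 0.4},
  {"x": 0,"y": 0,"z": 0,"yaw": 0,"fingers": 0.4},
])

```text
time: 24.95
eef_pos: [0.4965, 0.052, 0.252]
tcp_rot: [0.693, 0.721, 0.0, 0.0]
contact_force: [-0.0, -0.7, 0.6]
opening: 0.601
finger_force: 0.0
```

```bash
python3 go.py '[]'
python3 - <<'E'
from h import *
g=cv2.cvtColor(ctrl.read_camera("top"),cv2.COLOR_RGB2GRAY)
c,_=cv2.findContours((g[175:290,110:245]>150).astype(np.uint8),0,1);c=max(c,key=cv2.contourArea)+[110,175]
b=back("top",cv2.boxPoints(cv2.minAreaRect(c.astype(np.float32))),.097);e=np.diff(np.r_[b,b[:1]],axis=0)[:,:2]
print(b.mean(0).round(4),np.linalg.norm(e,axis=1).round(4),np.degrees(np.arctan2(e[:,1],e[:,0])).round(1))
i=ctrl.read_camera("side");print({n:i[int(v):int(v)+1,int(u)].tolist() for n,(u,v) in {"pinA":proj("side",body((.489,.2525,.04),[[-.055,.086,.104]]))[0],"pinB":proj("side",body((.489,.2525,.04),[[.055,-.086,.104]]))[0]}.items()})
cv2.imwrite("pics/f.png",cv2.resize(i[110:240,170:300,::-1],None,fx=4,fy=4,interpolation=2))
E
```

```text
now [0.4965 0.052  0.252 ] ydeg 2.28 t 24.95 q6 -0.14 open 0.601 F [-0.  -0.7  0.6]
[0.4879 0.2664 0.097 ] [0.1762 0.1555 0.1724 0.1559] [ -89.  -177.6   91.1    3.8]
{'pinA': [[118, 114, 115]], 'pinB': [[132, 126, 124]]}
```

View pics/f.png

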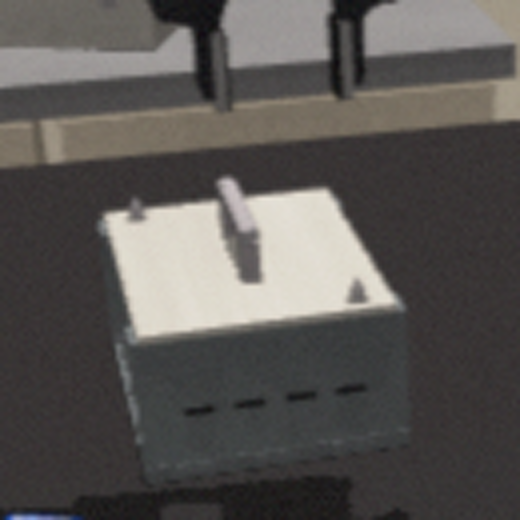

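The cover lies flush, with both pins through its holes at (136,210) and (357,290), handle up, and the gripper is clear. The top-view rectangle came out short in y (0.17 m) because the arm hid part of the plate.

```bash
python3 -c "from plant import ctrl;print(ctrl.sign_off())"
```

```text
the job is handed in; nothing more can be done
None
```

The unit is closed up and the job handed in at about 25 s: the module is home in its socket, the latch is shut, the cover is flush on both pins, and the arm is clear; the sign-off gave no verdict back.

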